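Turn the block to the sanding bar

TASK

One side of the red-marked pine block is sanded. Turn it round so that its red-marked end faces the brown sanding bar, and set it down, upright as it stands now, with that end flat against the middle of the bar's front face, ready for the next pass; let go of it only once it is on the table. The bare aluminium stop is not the sanding bar, and the blue-marked block is finished: leave it where it is.

Things in the scene. Friction and masses are not known exactly. Their poses are not given: they have to be found in the camera images.
- block: Loose pine block, 100 mm long (its x), 44 mm wide (its y), 45 mm high, about 0.1 kg, standing on the table. Origin: centre of its underside; z up. The last 14 mm at the +x end are red. At the -x end the top is stepped down: the last 24 mm are 25 mm high. Centre of mass about 5 mm towards +x. Grasp from above across the width.
- block_end (a point): Centre of the block's red end face: 50 mm along the block's +x from its origin, 22.5 mm above its underside. Axes as the block's.
- sand_bar: Fixed upright bar 140 mm long (y), 30 deep, 60 high, front and top wrapped in red-brown abrasive; at its back an 8 mm high foot to 70 mm behind the front face, with two 26 mm high black knobs. Origin: middle of the front face's lower edge. Its x points from the front face into the bar; the block goes on the -x side, its x along the bar's. A bare aluminium stop of this shape stands across the table.
- spare_block: Finished pine block of the same shape and size as the block, but with a blue-marked end (+x). Origin: centre of its underside. To be left alone.
Not all that is in view belongs to the job. What is shaped like the block but turquoise or yellow is not meant.

How it is judged (in metres and radians):
At the end, for the whole second after the job is handed in: The block stands upright on the table at rest, its red end face within 15 mm of the sanding bar's front face, square to it within 11 degrees, and its middle within 40 mm of the bar's middle (x of block_end in the frame of sand_bar between -0.015 and 0.006 m and y of block_end in the frame of sand_bar between -0.04 and 0.04 m and angle between the x axis of block and the x axis of sand_bar, either way round below 0.2 rad and angle between block's own z axis and vertical below 0.1 rad and height (world z) of block below 0.008 m and linear speed of block below 0.02 m/s); the robot touches nothing.
It fails at once if the blue-marked block is moved (more than 30 mm) (distance of spare_block from where it was at the start of the episode above 0.03 m).
It fails at once if the block is dropped or thrown (let go and moving faster than 0.6 m/s, a fall of about 18 mm) (linear speed of block above 0.6 m/s and contact force between block and the fingers below 0.05 N).
It also fails if it takes over 34 s, if anything falls off the work surface, if the arm or the gripper's body presses on something with over 40 N, if the wrist force passes 120 N, or if a joint passes its speed limit or range.

ROBOT

A 6-joint arm with a two-finger parallel gripper is mounted at the origin on the work surface. World frame = base frame: x ahead of the robot, y to its left, z up, the work surface at z = 0. Lengths are in mm, angles in rad, forces in N, time in s.
With the tool pointing down it reaches from about 350 to 875 mm from the base axis. Payload 4.2 kg.
Tool frame: the origin (TCP) lies on the mounting face of the last link; the fingertips stand 173 mm ahead of it and the grasp point (between the pads) lies grip_point_offset ahead of it (grip_point_offset is the distance from the TCP to the grasp point, in mm); z points along the fingers, y is the line along which they close (so a half turn about z gives the same grasp; the last joint's range is limited). The gripper opens to 85 mm and grips with 20 to 120 N. Pads are 22 mm wide; open, the fingers measure 114 mm over their backs; the gripper's body (76 mm by 85 mm) begins 54 mm behind the grasp point. The pads swing forward as they close: fully open they stand 13 mm farther back than shut.
Start: joints at [1.555, 0.385, 0.008, 0, -1.194, -0.259], TCP at [169.565, 601.538, 404.712] pointing down, gripper open.
Joint ranges: [-3.14, 3.14], [-1.21, 2.06], [-1.07, 1.41], [-3.16, 2.05], [-2.99, -0.16], [-3.1, 3.1]. Speed limits (rad/s): [2.79, 2.79, 3.14, 3.14, 3.14, 3.14].

INTERFACE

Orientations are given as a unit quaternion [x, y, z, w].
In Python, from bench import read_state, get_image, job_done, recognise, place_of, grip_point_offset gives the robot as it stands. The module is installed in compiled form; this text tells all that it offers.
- The arm moves only by the tool carry_out, never from a script. Its arguments are lists of equal length, an entry for each row: "slide": the shift along the tool's x, y, z in m, a list of three; "roll": the turn about the tool's z in degrees; "claw": the finger opening in m, from 0 to 0.0854. A call has 1 to 8 rows; each row is the pose to reach, as a shift and turn from the pose commanded when the call began, along the tool's axes at that moment; what a row does not reach only later rows make up. A row lasts 1/8 s, in which the tool goes at most 62.5 mm and 10.7 degrees, less where a joint would pass 70% of its speed; a pose out of reach is approached as far as the arm can. A call with a gripper value outside its range is refused whole. The fingers move at their own pace and stop on an object; the grip force is fixed at half the most. Time passes only in rows, so rows that repeat a pose let the fingers close. It gives the time, the measured TCP pose, the force, the opening and the grip force at its end, in the units of the state.
- read_state(): the state, without advancing time (a new reading comes with each control period).
- get_image(name): name is "scene" or "top"; returns a dict with "img" (420x560x3 uint8, red, green, blue), "z_map" (420x560 float32, mm along the optical axis (not along the pixel's ray), 0 where there is no reading), "mtx" (3x3 intrinsics, pixels), "k1" (the pictures are not rectified: a ray, as slopes to the right and down, at radius r is drawn at 1 + k1 r^2 times it, then the intrinsics apply), "world_from_camera" (4x4, takes a point from camera to world coordinates). Camera axes: x right, y up, looking along -z (the intrinsics and any distortion apply to the point x, -y, -z); pixel columns grow to the right and rows downward; lengths in mm; the calibration is good to about 2 mm. A picture is of the moment at which its call begins.
- job_done(): hands the job in; it is judged then, once.
Trained networks look in a picture, given as the dict that the camera call returned (one of the last four; its "shot" number tells which), for a name from the list of things; names that differ only in an ending like _2 or _b are one class to them, and where a whole thing is asked for, a point or a joint stands for the part that bears it (a point fixed in the world has none). Each returns a list of dicts, best first, with "conf" (0 to 1); they miss things now and then, are a little off and sometimes report something else, mostly with a low value. They report only what shows in the picture. A call takes as long as a camera call. They do not tell look-alikes from the thing itself.
- recognise(picture, thing): "at" ([column, row] in pixels, amid what is visible of it).
- place_of(picture, thing): "at" ([column, row] in pixels: a listed point, or the origin of a listed thing).
The state is a dict: "clock": time; "joints": joint angles; "joint_vel": joint speeds; "joint_efforts": joint torques, N m; "position": TCP position; "ee_rot": TCP orientation; "contact_force": force on the tool from outside, world axes, zero at the start; "wrist_torque": the same for the moment, N m; "gripper_width": finger opening in mm; "grasp_force": force on a finger pad.
Only numpy, scipy, OpenCV 4.12 (cv2) and the standard library are available. Lean on these libraries where they do the work, as an engineer would, in place of code of your own. Each camera call takes 0.05 s, during which the arm holds its last target. There are 200 camera calls.

## Working session

There is one attempt and no reset: what is moved stays moved. The work goes in short steps, Python scripts to look and compute and a tool call to move; the robot and the scene stay as the last step left them, time stands still between calls to the robot, and variables do not carry over. Pictures are saved under pics/ and viewed, at most 10 in all, crops included, and the job is handed in when it is done.

Besides the shell and the picture viewer there is one more tool, called by a JSON object that holds its "op" and its "data". carry_out: Moves the arm, as the interface text tells. Its arguments: {"type":"object","properties":{"slide":{"type":"array"},"roll":{"type":"array"},"claw":{"type":"array"}},"required":["slide","roll","claw"]}

```bash
mkdir -p pics; cat > h.py <<'E'
import numpy as np, cv2
from bench import *
def cloud(p):
    K=p["mtx"];z=p["z_map"].astype(float);h,w=z.shape
    u,v=np.meshgrid(np.arange(w),np.arange(h))
    a=(u-K[0,2])/K[0,0];b=(v-K[1,2])/K[1,1]
    rd=np.hypot(a,b);r=rd.copy()
    for _ in range(10): r=rd/(1+p["k1"]*r*r)
    s=np.where(rd>0,r/np.maximum(rd,1e-9),1);a=a*s;b=b*s
    P=np.stack([a*z,-b*z,-z,np.ones_like(z)],-1)@np.array(p["world_from_camera"]).T
    P=P[...,:3];P[z==0]=np.nan
    return P
E
python3 - <<'E'
from h import *
s=read_state();print(s["position"],s["ee_rot"],s["gripper_width"],grip_point_offset,s["clock"])
a=[]
for n in("top","scene"):
    p=get_image(n);cv2.imwrite(f"pics/{n}0.png",p["img"][...,::-1])
    P=cloud(p)
    for t in("block","sand_bar","spare_block","block_end"):
        for f in (recognise,place_of):
            for d in f(p,t)[:5]:
                c,r=map(int,d["at"]);print(n,t,f.__name__,c,r,round(d["conf"],2),P[min(r,419),min(c,559)].round())
E
```

```text
[169.51837169 601.36591683 403.61401711] [ 9.90559193e-01 -1.37081383e-01 -1.06574084e-04  1.08071273e-03] 85.25585463865478 154.70000000000002 0.0
top block call 164 149 0.95 [786. 261.  44.]
top block call 256 225 0.77 [618.  43.  43.]
top block call 312 241 0.69 [586. -82.  46.]
top block call 358 289 0.65 [ 483. -186.   45.]
top block call 309 238 0.97 [592. -76.  45.]
top block call 256 223 0.96 [622.  43.  48.]
top block call 354 286 0.62 [ 489. -177.   45.]
top block call 164 151 0.56 [782. 261.  43.]
top sand_bar call 400 223 0.84 [ 630. -276.   60.]
top sand_bar call 395 240 0.84 [ 597. -283.   -4.]
top spare_block call 247 296 0.95 [461.  58.  44.]
top spare_block call 254 223 0.7 [622.  48.  47.]
top spare_block call 249 296 0.6 [461.  53.  46.]
top block_end call 310 240 0.96 [588. -78.  43.]
top block_end call 164 149 0.9 [786. 261.  44.]
top block_end call 357 294 0.84 [ 472. -184.   48.]
top block_end call 254 218 0.74 [633.  48.  47.]
top block_end call 263 238 0.91 [589.  27.  44.]
top block_end call 328 254 0.74 [ 558. -118.   48.]
top block_end call 376 296 0.68 [ 
[... 321 characters left out ...]
 272 191 0.72 [603. -65.  28.]
scene block call 298 361 0.7 [803. 280.  47.]
scene block call 282 147 0.61 [ 502. -166.   27.]
scene sand_bar call 205 143 0.85 [ 635. -285.   23.]
scene sand_bar call 218 141 0.62 [ 626. -237.   58.]
scene spare_block call 356 197 0.69 [484.  63.  46.]
scene spare_block call 359 201 0.81 [489.  76.  48.]
scene block_end call 297 228 0.73 [634.  60.  48.]
scene block_end call 282 135 0.6 [ 490. -182.   46.]
scene block_end call 274 124 0.88 [ 482. -224.   48.]
scene block_end call 305 212 0.82 [594.  34.  46.]
scene block_end call 273 171 0.62 [577. -97.  46.]
scene block_end call 300 382 0.56 [815. 304.  25.]
scene block_end call 357 201 0.37 [490.  72.  45.]
```

View pics/top0.png

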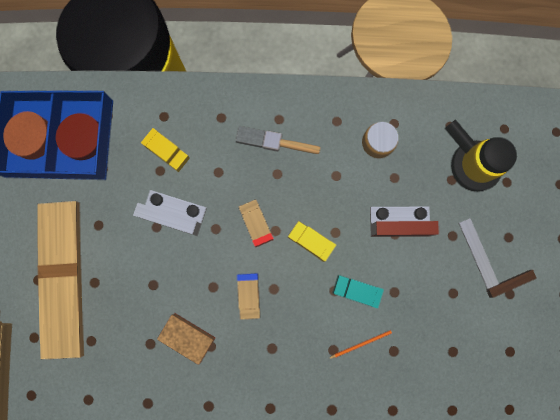

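View pics/scene0.png

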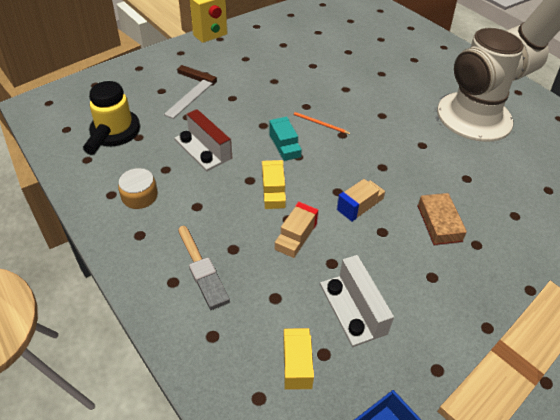

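Candidates: red-marked pine (256,224), blue-marked pine (248,297), yellow (164,149) and (312,241), turquoise (358,291). By the description I choose (256,224). The sanding bar is the brown one (404,226), and the bare aluminium stop is at (170,212). The bar's front faces down in the top picture, towards the robot. Next I measure both and check the block in a crop.

```bash
cat >> h.py <<'E'
def rect(pts):
    c,(w,h),a=cv2.minAreaRect(pts.astype(np.float32));b=cv2.boxPoints((c,(w,h),a))
    return np.array(c),(w,h),b
def yaw_of(pts):
    c,(w,h),b=rect(pts);e=[b[1]-b[0],b[2]-b[1]];e=max(e,key=np.linalg.norm);return c,np.degrees(np.arctan2(e[1],e[0])),sorted((w,h))
def seg(P,img,cx,cy,R,zlo,zhi):
    m=(np.hypot(P[...,0]-cx,P[...,1]-cy)<R)&(P[...,2]>zlo)&(P[...,2]<zhi)
    return m
E
python3 - <<'E'
from h import *
for n in("top","scene"):
    p=get_image(n);P=cloud(p);I=p["img"].astype(int)
    red=(I[...,0]>150)&(I[...,1]<90)&(I[...,2]<90)
    m=seg(P,I,618,43,75,35,56)
    b=P[m][:,:2];print(n,"blocktop",yaw_of(b),m.sum(), np.median(P[m][:,2]))
    m2=seg(P,I,618,43,75,14,56);print(n,"whole",yaw_of(P[m2][:,:2]),"red",P[m&red].mean(0).round(1),(m&red).sum())
    m=seg(P,I,610,-285,95,50,70);print(n,"bartop",yaw_of(P[m][:,:2]),m.sum(),np.median(P[m][:,2]))
    print(rect(P[m][:,:2])[2].round())
    if n=="top":cv2.imwrite("pics/crop.png",cv2.resize(p["img"][170:330,210:450,::-1],None,fx=3.3,fy=3.3,interpolation=cv2.INTER_CUBIC))
E
```

```text
top blocktop (array([614.47161865,  42.13225937]), np.float32(25.135105), [44.62593078613281, 76.55430603027344]) 675 44.343857119167524
top whole (array([630.39526367,  29.45495605]), np.float32(24.816912), [80.63899230957031, 105.92440032958984]) red [586.3  28.   44.4] 120
top bartop (array([ 620.83563232, -292.00769043]), np.float32(-88.34682), [29.66461753845215, 140.4154052734375]) 863 59.29542838868463
[[ 604. -222.]
 [ 608. -363.]
 [ 638. -362.]
 [ 634. -221.]]
scene blocktop (array([614.00793457,  39.51542664]), np.float32(25.003017), [45.47327423095703, 80.69744110107422]) 779 46.4370912239807
scene whole (array([631.29907227,  28.72992706]), np.float32(24.77378), [80.0765151977539, 105.18745422363281]) red [584.6  27.7  47.1] 112
scene bartop (array([ 619.66320801, -292.00723267]), np.float32(-87.92378), [34.19911575317383, 147.7794647216797]) 681 61.286993680039586
[[ 600. -219.]
 [ 605. -366.]
 [ 639. -365.]
 [ 634. -218.]]
```

View pics/crop.png

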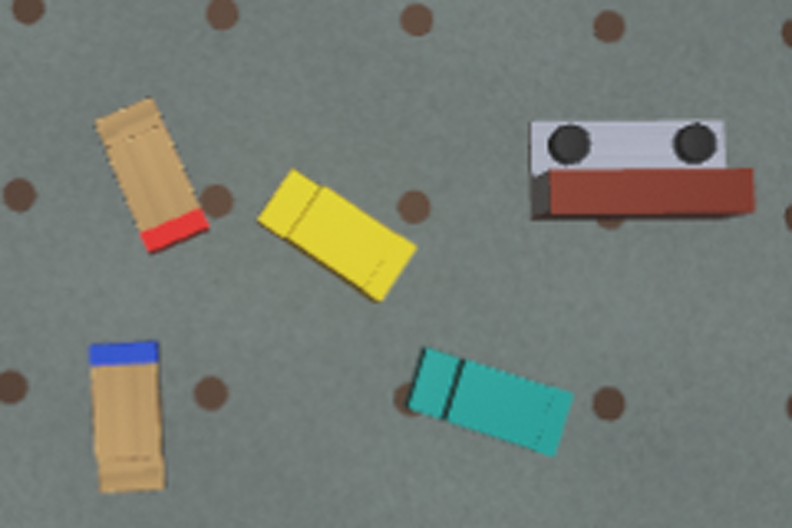

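The crop confirms it: the red-marked pine block sits at (256,224), with its red end at (263,240) pointing down and right. The abrasive bar's front edge is on row 235, facing the robot. Now I move above the block.

{"op": "carry_out", "data": {"slide": [[0.585, 0.413, 0.1], [0.585, 0.413, 0.1], [0.585, 0.413, 0.1], [0.585, 0.413, 0.1], [0.585, 0.413, 0.1], [0.585, 0.413, 0.1], [0.585, 0.413, 0.1], [0.585, 0.413, 0.1]], "roll": [-41, -41, -41, -41, -41, -41, -41, -41], "claw": [0.085, 0.085, 0.085, 0.085, 0.085, 0.085, 0.085, 0.085]}}

```text
clock: 2.0
position: [481.9, 216.0, 335.9]
ee_rot: [0.976, 0.219, 0.001, -0.0]
contact_force: [0.0, 1.1, -0.7]
gripper_width: 85.0
grasp_force: 0.0
```

```bash
cat >> h.py <<'E'
from scipy.spatial.transform import Rotation as Ro
def go(x,y,z,yaw):
    s=read_state();R=Ro.from_quat(s["ee_rot"]).as_matrix();d=R.T@(np.array([x,y,z])-s["position"])
    y0=np.degrees(np.arctan2(R[1,0],R[0,0]));print("t",s["clock"],"pos",s["position"].round(1),"yaw",y0.round(1),"j",np.round(s["joints"],2),"F",s["contact_force"].round(1),"w",s["gripper_width"],s["grasp_force"])
    print("slide",(d/1000).round(4),"roll",-((yaw-y0+180)%360-180))
E
python3 -c "
from h import *
go(620.5,44,290,25)"
```

```text
t 2.0 pos [481.9 216.  335.9] yaw 25.3 j [ 0.73  0.28 -0.33  0.   -0.96  1.28] F [ 0.   1.1 -0.7] w 84.99421670236116 0.0
slide [0.0518 0.2147 0.0459] roll 0.2844681496576982
```

{"op": "carry_out", "data": {"slide": [[0.05, 0.205, 0.04], [0.05, 0.205, 0.04], [0.05, 0.205, 0.04], [0.05, 0.205, 0.04], [0.05, 0.205, 0.04], [0.05, 0.205, 0.04]], "roll": [0, 0, 0, 0, 0, 0], "claw": [0.085, 0.085, 0.085, 0.085, 0.085, 0.085]}}

```text
clock: 2.75
position: [613.3, 53.8, 295.8]
ee_rot: [0.976, 0.219, -0.0, -0.0]
contact_force: [-0.5, 1.0, -0.3]
gripper_width: 85.0
grasp_force: 0.0
```

```bash
python3 - <<'E'
from h import *
go(620.5,44,183,25)
p=get_image("scene");P=cloud(p)
cv2.imwrite("pics/s1.png",p["img"][...,::-1])
E
```

```text
t 2.75 pos [613.3  53.8 295.8] yaw 25.3 j [ 0.35  0.46 -0.16 -0.   -0.95  1.66] F [-0.5  1.  -0.3] w 84.9993191407042 0.0
slide [0.0023 0.012  0.1128] roll 0.2641635403012401
```

View pics/s1.png

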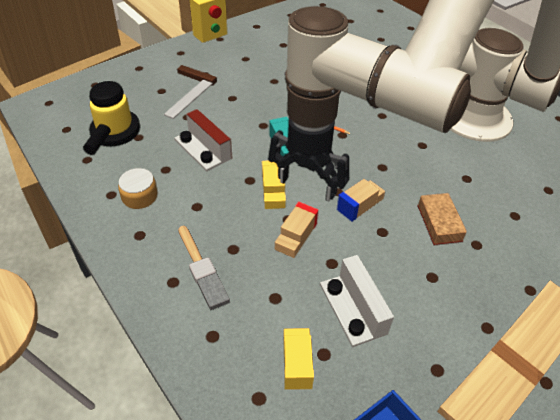

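The gripper at (310,165) is above the red-marked block (297,230), and nothing has been disturbed. I centre and descend.

{"op": "carry_out", "data": {"slide": [[0.002, 0.012, 0.03], [0.002, 0.012, 0.06], [0.002, 0.012, 0.09], [0.002, 0.012, 0.112], [0.002, 0.012, 0.112], [0.002, 0.012, 0.112]], "roll": [0, 0, 0, 0, 0, 0], "claw": [0.085, 0.085, 0.085, 0.085, 0.085, 0.085]}}

```text
clock: 3.55
position: [620.8, 44.5, 185.1]
ee_rot: [0.976, 0.219, 0.001, 0.0]
contact_force: [-0.6, -0.1, 0.4]
gripper_width: 84.8
grasp_force: 0.0
```

{"op": "carry_out", "data": {"slide": [[0, 0, 0], [0, 0, 0], [0, 0, 0], [0, 0, 0], [0, 0, 0], [0, 0, 0]], "roll": [0, 0, 0, 0, 0, 0], "claw": [0.03, 0.03, 0.03, 0.03, 0.03, 0.03]}}

```text
clock: 4.3
position: [620.9, 43.7, 184.7]
ee_rot: [0.976, 0.219, 0.001, 0.0]
contact_force: [-1.3, 0.6, 6.1]
gripper_width: 43.1
grasp_force: 62.6
```

```bash
python3 - <<'E'
from h import *
go(620.5,44,183,25)
E
```

```text
t 4.3 pos [620.9  43.7 184.7] yaw 25.3 j [ 0.33  0.61 -0.24  0.   -0.72  1.68] F [-1.3  0.6  6.1] w 43.07077934733803 62.632001638412476
slide [-0.0002 -0.0005  0.0017] roll 0.2686627279371976
```

{"op": "carry_out", "data": {"slide": [[0, 0, -0.02], [0, 0, -0.06], [0, 0, -0.1], [-0.03, 0.035, -0.1], [-0.06, 0.07, -0.1], [-0.09, 0.105, -0.1], [-0.12, 0.14, -0.1], [-0.15, 0.175, -0.1]], "roll": [0, 0, 0, 10, 20, 30, 40, 50], "claw": [0.03, 0.03, 0.03, 0.03, 0.03, 0.03, 0.03, 0.03]}}

```text
clock: 5.3
position: [558.5, -180.1, 282.9]
ee_rot: [0.976, -0.217, -0.001, -0.0]
contact_force: [0.9, 0.0, -1.6]
gripper_width: 43.1
grasp_force: 61.8
```

```bash
python3 - <<'E'
from h import *
go(530,-294,285,-178.3)
E
```

```text
t 5.3 pos [ 558.5 -180.1  282.9] yaw -25.1 j [-0.04  0.43 -0.25 -0.   -0.89  1.17] F [ 0.9  0.  -1.6] w 43.1207405400566 61.82628035545349
slide [ 0.0225  0.1152 -0.0021] roll 153.2078677137422
```

{"op": "carry_out", "data": {"slide": [[0.003, 0.015, 0], [0.006, 0.03, 0], [0.009, 0.045, 0], [0.012, 0.06, 0], [0.015, 0.075, 0], [0.018, 0.09, 0], [0.021, 0.105, 0], [0.022, 0.115, 0]], "roll": [10, 20, 30, 40, 50, 60, 70, 80], "claw": [0.03, 0.03, 0.03, 0.03, 0.03, 0.03, 0.03, 0.03]}}

```text
clock: 6.3
position: [530.7, -293.0, 282.6]
ee_rot: [-0.608, 0.794, 0.001, -0.0]
contact_force: [-0.6, -0.4, -2.4]
gripper_width: 43.2
grasp_force: 61.8
```

{"op": "carry_out", "data": {"slide": [[0, 0, 0], [0, 0, 0], [0, 0, 0], [0, 0, 0], [0, 0, 0], [0, 0, 0], [0, 0, 0], [0, 0, 0]], "roll": [10, 20, 30, 40, 50, 60, 70, 73.2], "claw": [0.03, 0.03, 0.03, 0.03, 0.03, 0.03, 0.03, 0.03]}}

```text
clock: 7.3
position: [530.8, -292.3, 282.6]
ee_rot: [-0.016, 1.0, 0.001, -0.001]
contact_force: [-0.1, -0.2, -1.9]
gripper_width: 43.3
grasp_force: 61.8
```

```bash
python3 - <<'E'
from h import *
go(530,-294,185,-178.3)
p=get_image("scene");P=cloud(p);I=p["img"].astype(int)
cv2.imwrite("pics/s2.png",p["img"][...,::-1])
E
```

```text
t 7.3 pos [ 530.8 -292.3  282.6] yaw -178.1 j [-0.24  0.46 -0.2  -0.   -0.91 -1.3 ] F [-0.1 -0.2 -1.9] w 43.2506220094878 61.826337575912476
slide [ 0.0007 -0.0017  0.0976] roll 0.17416997236313136
```

View pics/s2.png

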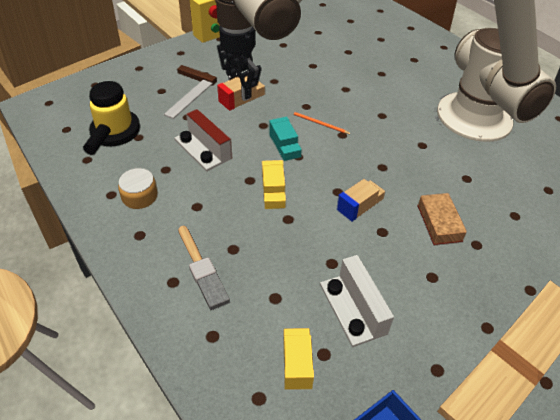

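The block is held level at (240,92) with its red end (226,95) facing the brown bar. I lower it in front of the bar.

{"op": "carry_out", "data": {"slide": [[0, -0.001, 0.03], [0, -0.001, 0.06], [0, -0.001, 0.08], [0, -0.001, 0.09], [0, -0.001, 0.096], [0, -0.001, 0.096]], "roll": [0, 0, 0, 0, 0, 0], "claw": [0.03, 0.03, 0.03, 0.03, 0.03, 0.03]}}

```text
clock: 8.1
position: [531.4, -293.4, 187.8]
ee_rot: [-0.018, 1.0, -0.0, 0.0]
contact_force: [0.4, 0.3, -1.3]
gripper_width: 43.5
grasp_force: 61.9
```

```bash
python3 - <<'E'
from h import *
go(555,-293.7,184.7,-178.3)
for n in ("top","scene"):
    p=get_image(n);P=cloud(p);I=p["img"].astype(int)
    red=(I[...,0]>150)&(I[...,1]<90)&(I[...,2]<90)
    m=red&seg(P,I,575,-293,60,38,52);print(n,m.sum(),P[m][:,:2].mean(0),np.percentile(P[m][:,0],[1,99])) if m.any() else print(n,"none")
    m=seg(P,I,620,-292,85,50,70)&(I[...,0]>I[...,1]+30);print("bar front",np.percentile(P[m][:,0],[1,50,99]))
    cv2.imwrite(f"pics/{n}3.png",cv2.resize(p["img"][180:300,340:480,::-1] if n=="top" else p["img"][50:190,150:310,::-1],None,fx=4,fy=4))
E
```

```text
t 8.1 pos [ 531.4 -293.4  187.8] yaw -177.9 j [-0.24  0.58 -0.28  0.   -0.71 -1.3 ] F [ 0.4  0.3 -1.3] w 43.516432830404305 61.91348433494568
slide [-0.0235 -0.0011  0.0031] roll 0.3660301145718563
top none
bar front [607.67140209 625.46960098 636.88366864]
scene 63 [ 569.64306069 -292.57334129] [560.91622662 576.91936492]
bar front [539.06965355 615.87984924 635.25863564]
```

View pics/top3.png

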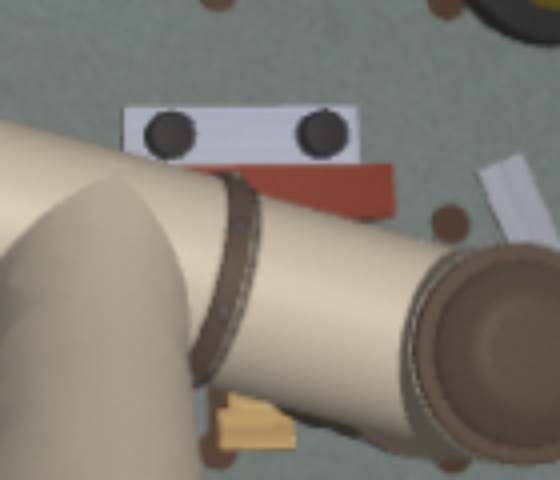

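The arm hides most of the block in the top crop. The bar itself is unmoved at (400,226), and the scene depth puts the red end at x≈577, about 28 mm short of the face. I slide it forward 25 mm and set it down.

{"op": "carry_out", "data": {"slide": [[-0.008, 0, 0], [-0.016, 0, 0], [-0.021, 0, 0], [-0.025, 0, 0], [-0.025, 0, 0.001], [-0.025, 0, 0.002], [-0.025, 0, 0.003], [-0.025, 0, 0.003]], "roll": [0, 0, 0, 0, 0, 0, 0, 0], "claw": [0.03, 0.03, 0.03, 0.03, 0.03, 0.03, 0.03, 0.03]}}

```text
clock: 9.2
position: [556.2, -292.5, 184.8]
ee_rot: [-0.018, 1.0, 0.0, -0.0]
contact_force: [-0.8, -0.1, -1.5]
gripper_width: 43.5
grasp_force: 62.1
```

No table reaction yet, so I lower in small steps.

{"op": "carry_out", "data": {"slide": [[0, 0, 0.0005], [0, 0, 0.001], [0, 0, 0.001]], "roll": [0, 0, 0], "claw": [0.03, 0.03, 0.03]}}

```text
clock: 9.57
position: [556.2, -292.5, 184.7]
ee_rot: [-0.018, 1.0, -0.0, -0.0]
contact_force: [-2.2, 1.9, 5.7]
gripper_width: 43.1
grasp_force: 62.9
```

The table now pushes back with 5.7 N, so the block is down. I open slowly, hold, then rise.

{"op": "carry_out", "data": {"slide": [[0, 0, 0], [0, 0, 0], [0, 0, 0], [0, 0, 0], [0, 0, 0], [0, 0, -0.01], [0, 0, -0.04], [0, 0, -0.08]], "roll": [0, 0, 0, 0, 0, 0, 0, 0], "claw": [0.05, 0.06, 0.075, 0.075, 0.075, 0.075, 0.075, 0.075]}}

```text
clock: 10.58
position: [556.1, -292.4, 264.3]
ee_rot: [-0.018, 1.0, 0.0, -0.001]
contact_force: [1.1, -0.7, -0.5]
gripper_width: 75.1
grasp_force: 0.0
```

{"op": "carry_out", "data": {"slide": [[0, 0, -0.06], [0.06, -0.03, -0.1], [0.12, -0.08, -0.1], [0.12, -0.14, -0.1], [0.12, -0.2, -0.1], [0.12, -0.26, -0.1], [0.12, -0.32, -0.1], [0.12, -0.36, -0.1]], "roll": [0, 0, 0, 0, 0, 0, 0, 0], "claw": [0.075, 0.075, 0.075, 0.075, 0.075, 0.075, 0.075, 0.075]}}

```text
clock: 11.58
position: [448.6, -658.8, 364.3]
ee_rot: [-0.017, 1.0, -0.0, 0.0]
contact_force: [0.4, 0.0, 1.3]
gripper_width: 74.8
grasp_force: 0.0
```

```bash
python3 - <<'E'
from h import *
go(430,60,350,-178)
for n in ("top","scene"):
    p=get_image(n);P=cloud(p);I=p["img"].astype(int)
    red=(I[...,0]>150)&(I[...,1]<90)&(I[...,2]<90)
    m=seg(P,I,560,-293,75,38,52)&(P[...,0]<603);print(n,"top",yaw_of(P[m][:,:2]),m.sum(),np.median(P[m][:,2]))
    m&=red;print("red",m.sum(),P[m][:,:2].mean(0)) if m.any() else 0
    cv2.imwrite(f"pics/{n}4.png",p["img"][...,::-1])
E
```

```text
t 11.575 pos [ 448.6 -658.8  364.3] yaw -178.0 j [-0.77  0.72  0.48  0.   -1.33 -0.76] F [0.4 0.  1.3] w 74.77816925688845 0.0
slide [-0.0065  0.719   0.0138] roll 0.0016393510821899326
top top (array([ 563.77789307, -291.79217529]), np.float32(1.5901926), [44.436553955078125, 73.98851776123047]) 654 44.27100055120019
red 119 [ 595.01888422 -290.44171615]
scene top (array([ 559.39892578, -292.06546021]), np.float32(2.9831486), [49.88728332519531, 73.98257446289062]) 413 45.99718903373173
red 39 [ 591.19817232 -291.95808647]
```

View pics/top4.png

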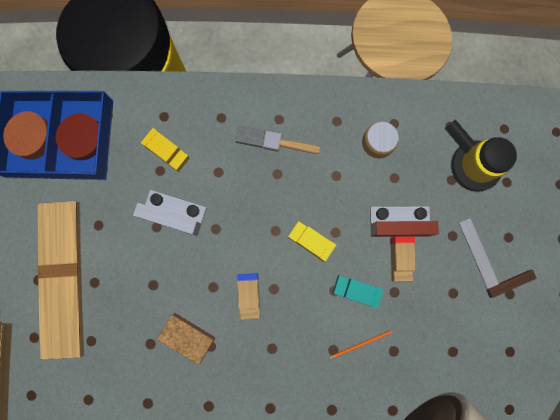

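The block stands square at (404,258) with its red end (404,240) at the bar's front, a gap of about 3 mm. The blue-marked block is untouched at (248,297), and the arm is clear.

```bash
python3 -c "
from bench import *
print(job_done())"
```

```text
the job is handed in; nothing more can be done
None
```

The job is handed in, verdict not shown: the red-marked block stands upright and released, its red end about 3 mm (measured) from the middle of the sanding bar's front face and square to it; the blue-marked block was not touched.

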